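Zero the metering valve of a bench gas point and put it in service

TASK

Zero the metering valve of the gas point on the bench: screw its round knob down clockwise until you feel the needle come to bear on its seat, firmly but gently so that the seat is not damaged, then back the knob off half a turn from there. Only then open the shut-off cock by swinging its lever all the way, from across the pipe to in line with it. Leave the flask, bottles and other things on the bench as they stand.

Things in the scene. Friction and masses are not known exactly. Their poses are not given: they have to be found in the camera images.
- gas_point: fixed run of steel pipe with brass fittings on the bench. Origin on the bench under the pipe's middle; x across the pipe, away from the side the gauge faces; y along it (axis 55 mm up), from the bare hose nozzle (-169 mm) to the riser through the bench (+178 mm). Lever pivot at y +75 mm, round gauge 45 mm wide, top 116 mm up, at y 0, metering valve at y -80 mm. Nothing but the knob is higher.
- knob_mid (a point): middle of the metering valve's knob, on its upright axis, at half height. Black round fluted knob, 36 mm across, 22 mm tall (11 mm above and below this point), on a rising stem; about 135 mm above the bench when right down. Below it: packing nut 24 mm across, top 108 mm above the bench; bonnet 34 mm across, top 80 mm.
- knob (a joint): turn of the knob in rad: grows counter-clockwise seen from above (opening), falls clockwise (closing). Knob and needle rise 16 mm per turn of opening (2.55 mm per rad) and sink as much in closing. Starts 1.9 to 2.5 rad; stays where it is left. The zero is only nominal: the needle meets its seat somewhere between about -1.1 and +1.1 rad, differently in each unit.
- stem (a joint): rise of stem and knob in m, tied to the knob by the thread (0 at knob 0). The needle is the stem's lower end; needle and seat are hidden in the valve. Packing alone resists with 0.03 N m. On the seat thrust climbs by about 220 N per rad, torque by 0.0025 N m per N, springing back on the hand: below 50 N (0.13 N m) it is not seated, 60 to 95 N (0.15 to 0.24 N m) is right, over 115 N (0.29 N m) damages the seat.
- lever_grip (a point): middle of the black sleeve on the cock's lever, 55 mm from the lever's upright pivot and 91 mm above the bench. Sleeve 46 mm long, 16.5 mm wide, 9.5 mm thick, ending 78 mm from the pivot; its underside is 23 mm above the pipe. The steel bar between it and the pivot is 13 mm wide and 5 mm thick.
- lever (a joint): angle of the cock's lever in rad: about 0 shut, lever across the pipe, pointing to the gas point's -x; 1.57 open, lever in line with the pipe, pointing to +y, against a stop. It opens clockwise seen from above, with about 0.12 N m of friction (2 N at the sleeve), and stays where it is left.
- erlen: empty glass conical flask, 63 mm across, 107 mm tall; stands loose; origin at the centre of its underside. Not part of the job.
- beaker: 100 ml glass beaker, 53 mm across, 68 mm tall; stands loose; origin at the centre of its underside. Not part of the job.
- amber: small brown glass bottle with a black cap, 53 mm across, 109 mm tall; stands loose; origin at the centre of its underside. Not part of the job.
- timer: flat lab timer, 60 x 66 x 18 mm; stands loose; origin at the centre of its underside. Not part of the job.
- tape: roll of tape lying flat, 65 mm across, 19 mm high; stands loose; origin at the centre of its underside. Not part of the job.

How it is judged:
By the outcome, as a careful person would: the job done as asked, in the order asked, and still so for the second after the job is handed in, with the robot touching nothing.
It also fails if it takes over 72 s, if anything falls off the work surface, if the arm or the gripper's body presses on something with over 40 N, if the wrist force passes 120 N, or if a joint passes its speed limit or range.

ROBOT

A 7-joint arm with a two-finger parallel gripper is mounted at the origin on the work surface; the furniture and walls round the work are solid. World frame = base frame: x ahead of the robot, y to its left, z up, the work surface at z = 0. Lengths are in m, angles in degrees, forces in N, time in s.
With the tool pointing down it reaches from about 0.35 to 0.9 m from the base axis. Payload 19.9 kg.
Tool frame: the origin (TCP) lies at the very end of the fingers, on their centre line; the grasp point (between the pads) lies 19 mm behind it (arm.grasp_offset is the distance from the TCP to the grasp point, in m); z points along the fingers, y is the line along which they close (so a half turn about z gives the same grasp; the last joint's range is limited). The gripper opens to 85 mm and grips with 20 to 120 N. Pads are 22 mm wide; open, the fingers measure 114 mm over their backs; the gripper's body (76 mm by 85 mm) begins 54 mm behind the grasp point. The pads swing forward as they close: fully open they stand 13 mm farther back than shut.
Start: joints at [62.309, 23.915, -0.59, 92.452, 0.269, 63.638, -3.037], TCP at [0.267, -0.565, 0.231] pointing down, gripper open.
Joint ranges: [-161.28, 161.28], [-22.2, 115.67], [-73.04, 71.86], [3.21, 147.25], [-68.34, 248.33], [10.77, 114.83], [-161.83, 161.83]. Speed limits (degrees/s): [108.29, 108.29, 136.94, 136.94, 172.46, 172.46, 172.46].

INTERFACE

Orientations are given as [roll, pitch, yaw] about the fixed x, y, z axes, in that order (R = Rz(yaw) Ry(pitch) Rx(roll)).
In Python, from rig import arm gives the robot as it stands. The module is installed in compiled form; this text tells all that it offers.
- The arm moves only by the tool jog_arm, never from a script. Its argument "rows" is one flat list of numbers, 7 for each row, row after row: the shift along the tool's x, y, z in units of 40 mm (1.0 is 40 mm), then the turn, a rotation vector about the tool's x, y, z in units of 6 degrees (1.0 is 6 degrees), then the opening, from 0 (shut) to 1 (fully open). In form: [x, y, z, ax, ay, az, hand, x, y, z, ax, ay, az, hand, ...]. A call has 1 to 20 rows; each row is the pose to reach, as a shift and turn from the pose commanded when the call began, along the tool's axes at that moment; what a row does not reach only later rows make up. A row lasts 1/12 s, in which the tool goes at most 41.7 mm and 7.16 degrees, less where a joint would pass 70% of its speed; a pose out of reach is approached as far as the arm can. A call with a gripper value outside its range is refused whole. The fingers move at their own pace and stop on an object; "squeeze" is the grip in N (left out, the last holds). Time passes only in rows, so rows that repeat a pose let the fingers close. It gives the time, the measured TCP pose, the force, the opening and the grip force at its end, in the units of the state.
- arm.get_state(): the state, without advancing time (a new reading comes with each control period).
- arm.read_camera(name): name is "scene" or "top"; returns a dict with "image" (480x640x3 uint8, red, green, blue), "fov_y" (degrees; the focal length in pixels is half the picture's height over the tangent of half this angle, whatever the lens; pixels are square), "cx", "cy" (the principal point, pixels), "xyz" and "orientation" of the camera in the world. Camera axes: x right, y down, z forward; pixel columns grow to the right and rows downward; lengths in m; the calibration is good to about 2 mm. A picture is of the moment at which its call begins. There is no depth.
- arm.close_job(): hands the job in; it is judged then, once.
The state is a dict: "t": time; "joints": joint angles; "qvel": joint speeds; "effort": joint torques, N m; "tool_pos": TCP position; "orientation": TCP orientation; "force": force on the tool from outside, world axes, zero at the start; "wrist_torque": the same for the moment, N m; "grip_width": finger opening in m; "grip_force": force on a finger pad.
Only numpy, scipy, OpenCV 4.12 (cv2) and the standard library are available. Lean on these libraries where they do the work, as an engineer would, in place of code of your own. Each camera call takes 0.05 s, during which the arm holds its last target. There are 200 camera calls.

## Working session

There is one attempt and no reset: what is moved stays moved. The work goes in short steps, Python scripts to look and compute and a tool call to move; the robot and the scene stay as the last step left them, time stands still between calls to the robot, and variables do not carry over. Pictures are saved under pics/ and viewed, at most 10 in all, crops included, and the job is handed in when it is done.

Besides the shell and the picture viewer there is one more tool, called after "Emit:" by a JSON object that holds its "method" and its "body". jog_arm: Moves the arm, as the interface text tells. Its arguments: {"type":"object","properties":{"rows":{"type":"array"},"squeeze":{"type":"number"}},"required":["rows"]}

```bash
mkdir -p pics; cat > h.py <<'E'
import numpy as np, cv2
from scipy.spatial.transform import Rotation as R
from rig import arm
def cam(n):
    c=arm.read_camera(n); c['R']=R.from_euler('xyz',c['orientation'],degrees=True).as_matrix()
    c['f']=240/np.tan(np.radians(c['fov_y']/2)); c['o']=np.array(c['xyz']); return c
def ray(c,u,v):
    d=c['R']@np.array([(u-c['cx'])/c['f'],(v-c['cy'])/c['f'],1]); return d/np.linalg.norm(d)
def onz(c,u,v,z):
    d=ray(c,u,v); return c['o']+d*(z-c['o'][2])/d[2]
def tri(c1,p1,c2,p2):
    d1,d2=ray(c1,*p1),ray(c2,*p2)
    s=np.linalg.lstsq(np.c_[d1,-d2],c2['o']-c1['o'],rcond=None)[0]
    a,b=c1['o']+s[0]*d1,c2['o']+s[1]*d2
    return (a+b)/2,np.linalg.norm(a-b)
def save(c,n): cv2.imwrite('pics/'+n,c['image'][:,:,::-1])
E
python3 - <<'E'
from h import *
for n in('scene','top'):
    c=cam(n); save(c,n+'0.png'); print(n,c['fov_y'],c['cx'],c['cy'],c['xyz'],c['orientation'])
print(arm.get_state(),arm.grasp_offset)
E
```

```text
scene 42.15663398911284 306.76226174428854 228.17215835143992 [-0.13476685  0.36905588  1.04101127] [-139.67193015    0.47899396 -116.30712205]
top 52.690869125129026 328.6481223458101 241.9901603722192 [0.37599184 0.00476479 1.16058058] [-168.61796525    0.97258653  -90.51640824]
{'t': 0.1, 'joints': array([62.31111586, 23.94513807, -0.59110794, 92.4791051 ,  0.26811876,
       63.63989948, -3.03651232]), 'qvel': array([ 0.04743152, -0.11159835,  0.06103244, -0.04969366,  0.07982201,
       -0.12380454, -0.04139599]), 'effort': array([ 1.42218654e-03, -8.65819645e+01,  6.80610426e-01, -4.35632479e+01,
        1.92313723e-02,  5.02542898e-03, -1.44098149e-04]), 'tool_pos': array([ 0.26708591, -0.56472841,  0.2307389 ]), 'orientation': array([-1.79937337e+02,  3.52919817e-03,  2.53119223e+01]), 'force': array([ 0.58241621, -0.29882474,  0.14130759]), 'wrist_torque': array([-0.05110014,  0.03508544, -0.03285427]), 'grip_force': 0.0, 'grip_width': 0.08538675995259648} 0.0187
```

View pics/scene0.png

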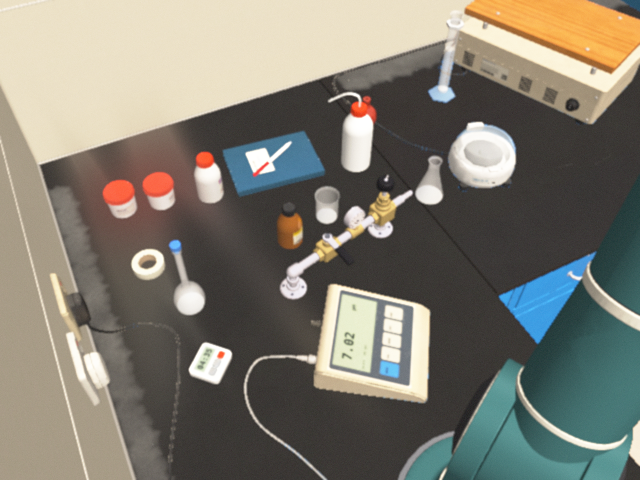

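View pics/top0.png

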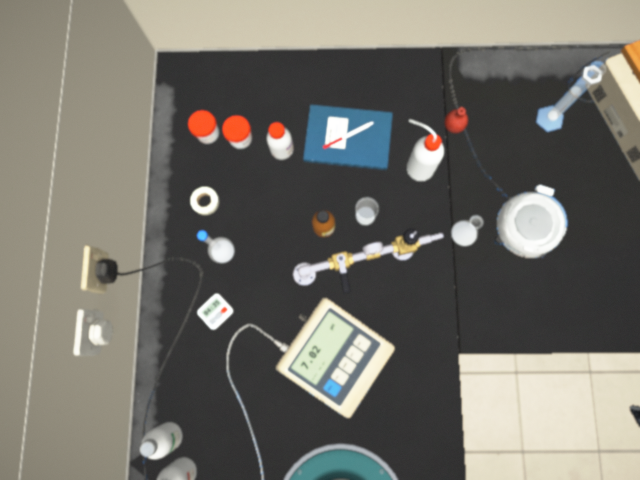

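Scene: knob near (385,183), lever near (343,253). Top: knob near (411,237), lever near (345,280), riser near (305,273), nozzle near (440,237). I'll enlarge both views.

```bash
python3 - <<'E'
from h import *
s=cam('scene');t=cam('top')
a=cv2.resize(s['image'][160:310,265:425],None,fx=5,fy=5,interpolation=cv2.INTER_CUBIC)[:, :, ::-1]
b=cv2.resize(t['image'][215:305,280:460],None,fx=4.4,fy=4.4,interpolation=cv2.INTER_CUBIC)[:,:,::-1]
cv2.imwrite('pics/a.png',cv2.resize(a,(640,600)));cv2.imwrite('pics/b.png',b)
k,e=tri(s,(385,183),t,(411,237));print('knob',k,e)
print('lever end',tri(s,(350,262),t,(347,290)))
for p in((305,273),(440,237)):print(onz(t,*p,.055))
E
```

```text
knob [ 0.59004473 -0.1567387   0.14074229] 0.000514064558874835
lever end (array([ 0.48308661, -0.01936837,  0.08471852]), np.float64(0.0017081001475955442))
[0.52668296 0.07656947 0.055     ]
[ 0.60735575 -0.23726208  0.055     ]
```

View pics/a.png

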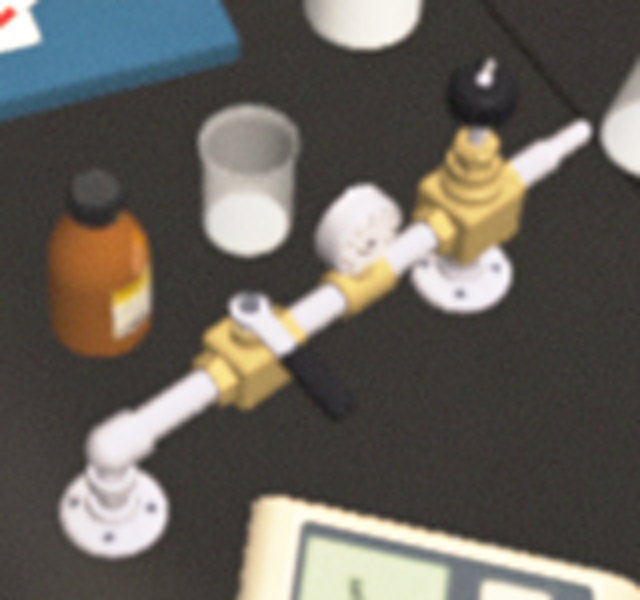

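View pics/b.png

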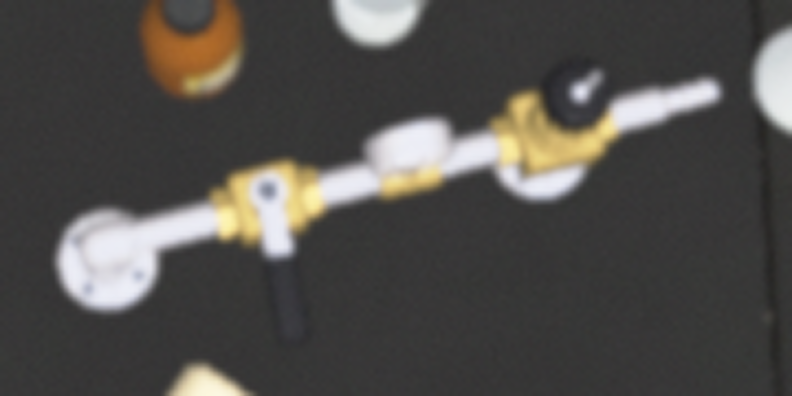

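```bash
python3 - <<'E'
from h import *
s=cam('scene');t=cam('top')
def A(x,y): return 265+x/4,160+y/4
def B(x,y): return 280+x/4.4,215+y/4.4
def blob(c,x0,x1,y0,y1):
    m=(c['image'][y0:y1,x0:x1].max(2)<32).astype(np.uint8)
    n,l,st,ce=cv2.connectedComponentsWithStats(m); 
    return [(st[i,4],ce[i]+[x0,y0],st[i,:4]) for i in range(1,n) if st[i,4]>25]
print(blob(s,370,400,165,200)); print(blob(t,395,425,222,250))
k,e=tri(s,A(484,95),t,B(574,92));print('knob',k,e)
pv,e=tri(s,A(248,303),t,B(267,190));print('pivot',pv,e)
gm,e=tri(s,A(320,380),t,B(286,298));print('sleeve',gm,e)
print('sleeve@.0957',onz(t,*B(286,298),.0957),'tip',onz(t,*B(293,340),.0957),'piv',onz(t,*B(267,190),.096))
d=pv-k;print('dist',np.linalg.norm(d[:2]),'ydir deg',np.degrees(np.arctan2(d[1],d[0])))
for n in ((465,232),):print('flask',onz(t,*n,.0))
st=arm.get_state();
Rt=R.from_euler('xyz',st['orientation'],degrees=True).as_matrix();print(Rt.round(3))
E
```

```text
[]
[]
knob [ 0.59205172 -0.15814423  0.13646952] 0.004962907829919414
pivot [ 0.55312655 -0.00604095  0.09555852] 0.001207994716454626
sleeve [ 0.49814076 -0.01558953  0.09169325] 0.003005413630416917
sleeve@.0957 [ 0.49855376 -0.01429304  0.0957    ] tip [ 0.47750621 -0.01745328  0.0957    ] piv [ 0.5534039  -0.00554224  0.096     ]
dist 0.1570050151726025 ydir deg 104.35464810314346
flask [ 0.63056877 -0.31077485  0.        ]
[[ 0.904  0.428 -0.   ]
 [ 0.428 -0.904  0.   ]
 [-0.    -0.    -1.   ]]
```

Emit:
{"method": "jog_arm", "body": {"rows": [0, 0, -1, 0, 0, 0, 1, 0.8, -0.4, -1.5, 0, 0, 0, 1, 1.6, -0.8, -1.5, 0, 0, 0, 1, 2.5, -1.2, -1.5, 0, 0, 0, 1, 3.3, -1.6, -1.5, 0, 0, 0, 1, 4.1, -2, -1.5, 0, 0, 0, 1, 5, -2.45, -1.5, 0, 0, 0, 1, 5.8, -2.85, -1.5, 0, 0, 0, 1, 6.6, -3.25, -1.5, 0, 0, 0, 1, 7.5, -3.7, -1.5, 0, 0, 0, 1, 8.3, -4.1, -1.5, 0, 0, 0, 1, 9.1, -4.5, -1.5, 0, 0, 0, 1, 10, -4.9, -1.5, 0, 0, 0, 1, 10.8, -5.3, -1.5, 0, 0, 0, 1, 11.7, -5.75, -1.5, 0, 0, 0, 1, 11.7, -5.75, -1.5, 0, 0, 0, 1, 11.7, -5.75, -1.5, 0, 0, 0, 1]}}

```text
t: 1.72
tool_pos: [0.5929, -0.1546, 0.2908]
orientation: [-179.9, -0.0, 25.5]
force: [-0.3, -0.5, -0.8]
grip_width: 0.0854
grip_force: 0.0
```

```bash
python3 - <<'E'
from h import *
s=arm.get_state(); print(s['t'],s['tool_pos'],s['orientation'],s['joints'],s['wrist_torque'],s['force'])
E
```

```text
1.7167 [ 0.59290838 -0.15455465  0.29084357] [-1.79941413e+02 -6.82568254e-03  2.55322389e+01] [ 23.41067591  20.66508488 -15.26485218  89.80410544   5.60777288
  70.31632265 -57.2782749 ] [-0.03228729  0.00697679  0.04273421] [-0.33107309 -0.50167853 -0.82066592]
```

Emit:
{"method": "jog_arm", "body": {"rows": [0, 0, 0, 0, 0, -1.1, 1, 0, 0, 0, 0, 0, -2.2, 1, 0, 0, 0, 0, 0, -3.3, 1, 0, 0, 0, 0, 0, -4.4, 1, 0, 0, 0, 0, 0, -5.5, 1, 0, 0, 0, 0, 0, -6.6, 1, 0, 0, 0, 0, 0, -7.7, 1, 0, 0, 0, 0, 0, -8.8, 1, 0, 0, 0, 0, 0, -9.9, 1, 0, 0, 0, 0, 0, -11, 1, 0, 0, 0, 0, 0, -12.1, 1, 0, 0, 0, 0, 0, -13.2, 1, 0, 0, 0, 0, 0, -14.3, 1, 0, 0, 0, 0, 0, -15.4, 1, 0, 0, 0, 0, 0, -16.5, 1, 0, 0, 0, 0, 0, -17.6, 1, 0, 0, 0, 0, 0, -18.7, 1, 0, 0, 0, 0, 0, -19.8, 1, 0, 0, 0, 0, 0, -20.9, 1, 0, 0, 0, 0, 0, -20.9, 1]}}

```text
t: 3.38
tool_pos: [0.5914, -0.1583, 0.2911]
orientation: [-180.0, -0.0, 151.0]
force: [-0.8, -0.2, -0.3]
grip_width: 0.0856
grip_force: 0.0
```

```bash
python3 - <<'E'
from h import *
s=arm.get_state(); print(s['t'],s['tool_pos'],s['orientation'],s['joints'],s['wrist_torque'],s['force'])
Rt=R.from_euler('xyz',s['orientation'],degrees=True).as_matrix()
print(Rt.T@(np.array([.591,-.1575,.122])-s['tool_pos'])/.04)
E
```

```text
3.3833 [ 0.59137878 -0.15825049  0.29114773] [-1.79967872e+02 -1.33148191e-02  1.50963008e+02] [ 39.97669763  23.83085668 -37.54263704  89.29446104  15.02619904
  72.02377257  61.09056566] [-0.00618384  0.03481206 -0.00965482] [-0.76631211 -0.17986601 -0.28467082]
[0.01640317 0.01417882 4.22868988]
```

Emit:
{"method": "jog_arm", "body": {"rows": [0, 0, 0.5, 0, 0, -1.1, 1, 0, 0, 1, 0, 0, -2.2, 1, 0, 0, 1.5, 0, 0, -3.3, 1, 0, 0, 2, 0, 0, -4.4, 1, 0, 0, 2.5, 0, 0, -5.5, 1, 0, 0, 3, 0, 0, -6.5, 1, 0, 0, 3.4, 0, 0, -6.5, 1, 0, 0, 3.8, 0, 0, -6.5, 1, 0, 0, 4.1, 0, 0, -6.5, 1, 0, 0, 4.23, 0, 0, -6.5, 1, 0, 0, 4.23, 0, 0, -6.5, 1, 0, 0, 4.23, 0, 0, -6.5, 1]}}

```text
t: 4.38
tool_pos: [0.5921, -0.1571, 0.1226]
orientation: [-180.0, 0.0, -170.4]
force: [0.9, -0.5, 0.0]
grip_width: 0.0856
grip_force: 0.0
```

```bash
python3 - <<'E'
from h import *
s=arm.get_state(); print(s['t'],s['tool_pos'],s['orientation'],s['joints'],s['wrist_torque'],s['force'])
c=cam('scene');t=cam('top')
a=cv2.resize(c['image'][90:240,300:450],(600,600),interpolation=cv2.INTER_CUBIC)[:,:,::-1]
cv2.imwrite('pics/c.png',a)
E
```

```text
4.3833 [ 0.59213991 -0.15708385  0.1225774 ] [-1.79988119e+02  1.45883488e-02 -1.70358815e+02] [ 41.79832091  35.5872163  -40.9092474   98.47884001  27.27804341
  56.28150273  90.30181169] [0.01385375 0.00549433 0.05778569] [ 0.85220652 -0.4572897   0.04742249]
```

View pics/c.png

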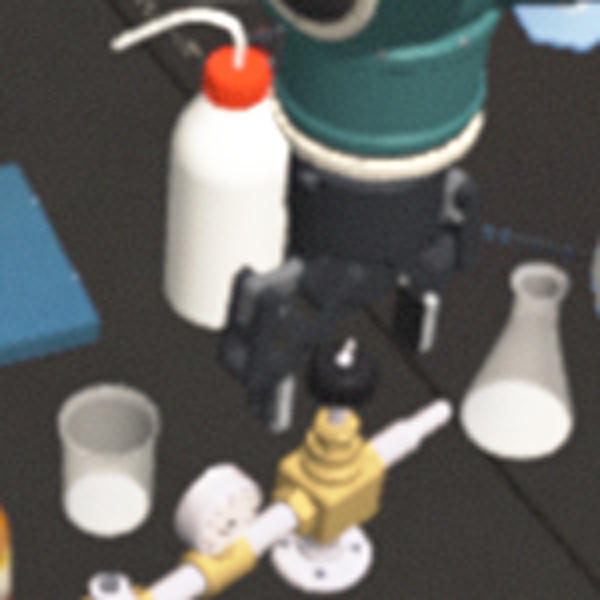

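Knob sits midway between the fingers; close on it.

```bash
cat >> h.py <<'E'
def feel(n=8):
    w=[];e=[];f=[]
    for i in range(n):
        arm.read_camera('top'); s=arm.get_state(); w.append(s['wrist_torque']);e.append(s['effort'][6]);f.append(s['force'])
    print('t %.2f'%s['t'],'W',np.mean(w,0).round(4),'sd',np.std(w,0).round(3)[2],'e7 %.4f sd %.4f'%(np.mean(e),np.std(e)),'F',np.mean(f,0).round(2),'yaw %.2f'%s['orientation'][2],'pos',s['tool_pos'].round(4),'q',s['joints'].round(1)[[0,2,4,6]],'g',s['grip_width'].round(4),s['grip_force'])
E
python3 -c "from h import *;feel()"
```

```text
Traceback (most recent call last):
  File "h.py", line 21, in feel
    print('t %.2f'%s['t'],'W',np.mean(w,0).round(4),'sd',np.std(w,0).round(3)[2],'e7 %.4f sd %.4f'%(np.mean(e),np.std(e)),'F',np.mean(f,0).round(2),'yaw %.2f'%s['orientation'][2],'pos',s['tool_pos'].round(4),'q',s['joints'].round(1)[[0,2,4,6]],'g',s['grip_width'].round(4),s['grip_force'])
                                                                                                                                                                                                                                                        ^^^^^^^^^^^^^^^^^^^^^
AttributeError: 'float' object has no attribute 'round'
```

Emit:
{"method": "jog_arm", "body": {"rows": [0, 0, 0, 0, 0, 0, 0.3, 0, 0, 0, 0, 0, 0, 0, 0, 0, 0, 0, 0, 0, 0, 0, 0, 0, 0, 0, 0, 0, 0, 0, 0, 0, 0, 0, 0, 0, 0, 0, 0, 0, 0, 0, 0, 0, 0, 0, 0, 0, 0, 0, 0, 0, 0, 0, 0, 0], "squeeze": 60}}

```text
t: 5.55
tool_pos: [0.592, -0.157, 0.1223]
orientation: [-180.0, -0.0, -170.3]
force: [-2.7, -0.1, 6.0]
grip_width: 0.0342
grip_force: 59.3
```

```bash
python3 -c "from h import *;feel()"
```

```text
Traceback (most recent call last):
  File "h.py", line 21, in feel
    print('t %.2f'%s['t'],'W',np.mean(w,0).round(4),'sd',np.std(w,0).round(3)[2],'e7 %.4f sd %.4f'%(np.mean(e),np.std(e)),'F',np.mean(f,0).round(2),'yaw %.2f'%s['orientation'][2],'pos',s['tool_pos'].round(4),'q',s['joints'].round(1)[[0,2,4,6]],'g',s['grip_width'].round(4),s['grip_force'])
                                                                                                                                                                                                                                                        ^^^^^^^^^^^^^^^^^^^^^
AttributeError: 'float' object has no attribute 'round'
```

```bash
sed -i "s/s\['grip_width'\].round(4)/'%.4f'%s['grip_width']/" h.py; python3 -c "from h import *;feel()"
```

```text
t 6.35 W [ 0.032   0.5167 -0.0283] sd 0.021 e7 0.0420 sd 0.0000 F [-2.56  0.22  5.48] yaw -170.29 pos [ 0.592  -0.157   0.1223] q [ 41.8 -40.9  27.3  90.3] g 0.0342 59.270398020744324
```

Emit:
{"method": "jog_arm", "body": {"rows": [0, 0, 0.003, 0, 0, 0.5, 0, 0, 0, 0.007, 0, 0, 1, 0, 0, 0, 0.01, 0, 0, 1.5, 0, 0, 0, 0.013, 0, 0, 2, 0, 0, 0, 0.017, 0, 0, 2.5, 0, 0, 0, 0.02, 0, 0, 3, 0, 0, 0, 0.023, 0, 0, 3.5, 0, 0, 0, 0.027, 0, 0, 4, 0, 0, 0, 0.03, 0, 0, 4.5, 0, 0, 0, 0.033, 0, 0, 5, 0, 0, 0, 0.037, 0, 0, 5.5, 0, 0, 0, 0.04, 0, 0, 6, 0, 0, 0, 0.04, 0, 0, 6, 0]}}

```text
t: 7.43
tool_pos: [0.5919, -0.1572, 0.1207]
orientation: [-180.0, 0.0, 153.5]
force: [-2.7, -1.6, 6.2]
grip_width: 0.0343
grip_force: 59.3
```

```bash
python3 -c "from h import *;feel(4)"
```

```text
t 7.63 W [-0.2644  0.5853 -0.0731] sd 0.02 e7 -0.3492 sd 0.4353 F [-2.76 -1.43  5.88] yaw 153.80 pos [ 0.592  -0.1572  0.1207] q [ 36.2 -32.8  21.6  58.8] g 0.0345 59.299920201301575
```

```bash
python3 - <<'E'
from h import *
for i in range(6):
    arm.read_camera('top');s=arm.get_state();print(s['effort'].round(4),s['wrist_torque'].round(3),s['orientation'][2])
E
```

```text
[-1.29330e+00 -8.55340e+01 -1.36920e+01 -3.57192e+01 -1.81300e-01
 -8.58300e-01  4.39000e-02] [-0.246  0.604 -0.086] 153.80273727245228
[-1.24970e+00 -8.55175e+01 -1.36887e+01 -3.57210e+01 -1.77200e-01
 -8.57600e-01  4.75000e-02] [-0.202  0.595 -0.05 ] 153.80105769894377
[-1.22280e+00 -8.55098e+01 -1.36841e+01 -3.57216e+01 -1.74500e-01
 -8.56800e-01  4.78000e-02] [-0.302  0.567 -0.065] 153.80492593356752
[-1.21200e+00 -8.55040e+01 -1.36841e+01 -3.57217e+01 -1.73800e-01
 -8.56500e-01  4.80000e-02] [-0.245  0.61  -0.026] 153.80298914140792
[-1.20400e+00 -8.55033e+01 -1.36840e+01 -3.57226e+01 -1.73000e-01
 -8.56100e-01  4.78000e-02] [-0.238  0.651 -0.065] 153.80692902954007
[-1.19520e+00 -8.55018e+01 -1.36813e+01 -3.57223e+01 -1.73300e-01
 -8.56100e-01  4.76000e-02] [-0.276  0.627 -0.02 ] 153.80417883860034
```

Emit:
{"method": "jog_arm", "body": {"rows": [0, 0, 0.003, 0, 0, 0.5, 0, 0, 0, 0.007, 0, 0, 1, 0, 0, 0, 0.01, 0, 0, 1.5, 0, 0, 0, 0.013, 0, 0, 2, 0, 0, 0, 0.017, 0, 0, 2.5, 0, 0, 0, 0.02, 0, 0, 3, 0, 0, 0, 0.02, 0, 0, 3, 0, 0, 0, 0.02, 0, 0, 3, 0, 0, 0, 0.02, 0, 0, 3, 0, 0, 0, 0.02, 0, 0, 3, 0]}}

```text
t: 8.77
tool_pos: [0.5919, -0.1573, 0.1199]
orientation: [-180.0, 0.0, 135.8]
force: [-3.2, -1.3, 6.6]
grip_width: 0.0344
grip_force: 59.4
```

```bash
python3 -c "from h import *;feel(5)"
```

```text
t 9.02 W [-0.3621  0.6777 -0.0454] sd 0.016 e7 0.0484 sd 0.0001 F [-3.3  -1.7   6.77] yaw 135.80 pos [ 0.5919 -0.1573  0.1199] q [ 33.3 -28.7  18.8  42.9] g 0.0345 59.36258912086487
```

Emit:
{"method": "jog_arm", "body": {"rows": [0, 0, 0.003, 0, 0, 0.5, 0, 0, 0, 0.007, 0, 0, 1, 0, 0, 0, 0.01, 0, 0, 1.5, 0, 0, 0, 0.013, 0, 0, 2, 0, 0, 0, 0.013, 0, 0, 2, 0, 0, 0, 0.013, 0, 0, 2, 0, 0, 0, 0.013, 0, 0, 2, 0, 0, 0, 0.013, 0, 0, 2, 0]}}

```text
t: 9.68
tool_pos: [0.5918, -0.1574, 0.1194]
orientation: [-180.0, 0.0, 123.8]
force: [-3.6, -2.1, 6.7]
grip_width: 0.0344
grip_force: 59.4
```

```bash
python3 -c "from h import *;feel(5)"
```

```text
t 9.93 W [-0.3896  0.7735 -0.0308] sd 0.03 e7 0.0487 sd 0.0001 F [-3.49 -1.81  6.92] yaw 123.79 pos [ 0.5918 -0.1574  0.1193] q [ 31.4 -25.9  17.   32.3] g 0.0345 59.383320808410645
```

Emit:
{"method": "jog_arm", "body": {"rows": [0, 0, 0.003, 0, 0, 0.5, 0, 0, 0, 0.007, 0, 0, 1, 0, 0, 0, 0.01, 0, 0, 1.5, 0, 0, 0, 0.013, 0, 0, 2, 0, 0, 0, 0.017, 0, 0, 2.5, 0, 0, 0, 0.02, 0, 0, 3, 0, 0, 0, 0.02, 0, 0, 3, 0, 0, 0, 0.02, 0, 0, 3, 0, 0, 0, 0.02, 0, 0, 3, 0, 0, 0, 0.02, 0, 0, 3, 0]}}

```text
t: 10.77
tool_pos: [0.5917, -0.1574, 0.1186]
orientation: [-180.0, 0.0, 105.8]
force: [-5.4, -2.5, 7.4]
grip_width: 0.0346
grip_force: 59.4
```

```bash
python3 -c "from h import *;feel(4)"
```

```text
t 10.97 W [-0.3891  0.9301 -0.0596] sd 0.026 e7 0.0499 sd 0.0002 F [-5.   -1.78  7.48] yaw 105.79 pos [ 0.5917 -0.1574  0.1185] q [ 28.4 -21.8  14.2  16.5] g 0.0345 59.43256080150604
```

Emit:
{"method": "jog_arm", "body": {"rows": [0, 0, 0.003, 0, 0, 0.5, 0, 0, 0, 0.007, 0, 0, 1, 0, 0, 0, 0.01, 0, 0, 1.5, 0, 0, 0, 0.013, 0, 0, 2, 0, 0, 0, 0.017, 0, 0, 2.5, 0, 0, 0, 0.02, 0, 0, 3, 0, 0, 0, 0.02, 0, 0, 3, 0, 0, 0, 0.02, 0, 0, 3, 0, 0, 0, 0.02, 0, 0, 3, 0, 0, 0, 0.02, 0, 0, 3, 0]}}

```text
t: 11.8
tool_pos: [0.5916, -0.1574, 0.1177]
orientation: [-180.0, 0.0, 87.8]
force: [-5.2, -2.0, 7.8]
grip_width: 0.0344
grip_force: 59.5
```

```bash
python3 -c "from h import *;feel(4)"
```

```text
t 12.00 W [-0.3711  1.1338 -0.0363] sd 0.025 e7 0.0516 sd 0.0002 F [-5.48 -2.17  7.79] yaw 87.79 pos [ 0.5916 -0.1574  0.1177] q [ 25.3 -17.7  11.5   0.6] g 0.0345 59.49770987033844
```

Emit:
{"method": "jog_arm", "body": {"rows": [0, 0, 0.003, 0, 0, 0.5, 0, 0, 0, 0.007, 0, 0, 1, 0, 0, 0, 0.01, 0, 0, 1.5, 0, 0, 0, 0.013, 0, 0, 2, 0, 0, 0, 0.017, 0, 0, 2.5, 0, 0, 0, 0.02, 0, 0, 3, 0, 0, 0, 0.02, 0, 0, 3, 0, 0, 0, 0.02, 0, 0, 3, 0, 0, 0, 0.02, 0, 0, 3, 0, 0, 0, 0.02, 0, 0, 3, 0]}}

```text
t: 12.83
tool_pos: [0.5915, -0.1574, 0.1169]
orientation: [-180.0, 0.0, 69.8]
force: [-6.6, -1.6, 8.3]
grip_width: 0.0345
grip_force: 59.6
```

```bash
python3 -c "from h import *;feel(4)"
```

```text
t 13.03 W [-0.3122  1.3748 -0.064 ] sd 0.029 e7 0.0535 sd 0.0002 F [-5.89 -1.73  9.33] yaw 69.79 pos [ 0.5915 -0.1574  0.1169] q [ 22.3 -13.6   8.8 -15.3] g 0.0344 59.5689332485199
```

Emit:
{"method": "jog_arm", "body": {"rows": [0, 0, 0.003, 0, 0, 0.5, 0, 0, 0, 0.007, 0, 0, 1, 0, 0, 0, 0.01, 0, 0, 1.5, 0, 0, 0, 0.013, 0, 0, 2, 0, 0, 0, 0.017, 0, 0, 2.5, 0, 0, 0, 0.02, 0, 0, 3, 0, 0, 0, 0.02, 0, 0, 3, 0, 0, 0, 0.02, 0, 0, 3, 0, 0, 0, 0.02, 0, 0, 3, 0, 0, 0, 0.02, 0, 0, 3, 0]}}

```text
t: 13.87
tool_pos: [0.5914, -0.1573, 0.1161]
orientation: [-180.0, 0.1, 51.8]
force: [-6.8, -1.6, 9.4]
grip_width: 0.0343
grip_force: 59.6
```

```bash
python3 -c "from h import *;feel(4)"
```

```text
t 14.07 W [-0.2414  1.5271 -0.0331] sd 0.022 e7 0.0556 sd 0.0001 F [-7.11 -1.22 10.03] yaw 51.79 pos [ 0.5914 -0.1573  0.1161] q [ 19.2  -9.5   6.2 -31.2] g 0.0344 59.642091393470764
```

Emit:
{"method": "jog_arm", "body": {"rows": [0, 0, 0.003, 0, 0, 0.5, 0, 0, 0, 0.006, 0, 0, 1, 0, 0, 0, 0.008, 0, 0, 1.5, 0, 0, 0, 0.01, 0, 0, 2, 0, 0, 0, 0.013, 0, 0, 2.5, 0, 0, 0, 0.016, 0, 0, 3, 0, 0, 0, 0.016, 0, 0, 3, 0, 0, 0, 0.016, 0, 0, 3, 0, 0, 0, 0.016, 0, 0, 3, 0, 0, 0, 0.016, 0, 0, 3, 0]}}

```text
t: 14.9
tool_pos: [0.5913, -0.1572, 0.1153]
orientation: [-180.0, 0.1, 33.8]
force: [-6.8, -1.3, 8.3]
grip_width: 0.0346
grip_force: 59.6
```

```bash
python3 -c "from h import *;feel(4)"
```

```text
t 15.10 W [-0.1818  1.4873 -0.06  ] sd 0.033 e7 0.0528 sd 0.0001 F [-7.83 -0.92  8.24] yaw 33.80 pos [ 0.5913 -0.1572  0.1153] q [ 16.   -5.3   3.5 -47. ] g 0.0342 59.578086733818054
```

Emit:
{"method": "jog_arm", "body": {"rows": [0, 0, 0.003, 0, 0, 0.5, 0, 0, 0, 0.006, 0, 0, 1, 0, 0, 0, 0.009, 0, 0, 1.5, 0, 0, 0, 0.012, 0, 0, 2, 0, 0, 0, 0.015, 0, 0, 2.5, 0, 0, 0, 0.018, 0, 0, 3, 0, 0, 0, 0.018, 0, 0, 3, 0, 0, 0, 0.018, 0, 0, 3, 0, 0, 0, 0.018, 0, 0, 3, 0, 0, 0, 0.018, 0, 0, 3, 0]}}

```text
t: 15.93
tool_pos: [0.5912, -0.1571, 0.1145]
orientation: [-180.0, 0.1, 15.8]
force: [-7.4, -0.6, 8.3]
grip_width: 0.0342
grip_force: 59.5
```

```bash
python3 -c "from h import *;feel(4)"
```

```text
t 16.13 W [-0.1172  1.4955 -0.053 ] sd 0.032 e7 0.0522 sd 0.0002 F [-7.24 -0.51  7.54] yaw 15.80 pos [ 0.5912 -0.1572  0.1146] q [ 12.9  -1.2   0.8 -62.8] g 0.0345 59.537765979766846
```

Emit:
{"method": "jog_arm", "body": {"rows": [0, 0, 0.003, 0, 0, 0.5, 0, 0, 0, 0.006, 0, 0, 1, 0, 0, 0, 0.009, 0, 0, 1.5, 0, 0, 0, 0.012, 0, 0, 2, 0, 0, 0, 0.015, 0, 0, 2.5, 0, 0, 0, 0.018, 0, 0, 3, 0, 0, 0, 0.018, 0, 0, 3, 0, 0, 0, 0.018, 0, 0, 3, 0, 0, 0, 0.018, 0, 0, 3, 0, 0, 0, 0.018, 0, 0, 3, 0]}}

```text
t: 16.97
tool_pos: [0.5912, -0.157, 0.1138]
orientation: [-180.0, 0.1, -2.2]
force: [-7.3, 0.2, 8.0]
grip_width: 0.0344
grip_force: 59.5
```

```bash
python3 -c "from h import *;feel(5)"
```

```text
t 17.22 W [-0.02    1.4553  0.0628] sd 0.035 e7 -0.0580 sd 0.0002 F [-7.59 -0.23  7.27] yaw -2.19 pos [ 0.5912 -0.157   0.1137] q [  9.7   3.   -1.9 -78.6] g 0.0345 59.49520289897919
```

Contact: torque changed by 0.11 N m (about 44 N). Press a little further.

Emit:
{"method": "jog_arm", "body": {"rows": [0, 0, 0.002, 0, 0, 0.3, 0, 0, 0, 0.004, 0, 0, 0.6, 0, 0, 0, 0.005, 0, 0, 0.8, 0, 0, 0, 0.005, 0, 0, 0.8, 0, 0, 0, 0.005, 0, 0, 0.8, 0, 0, 0, 0.005, 0, 0, 0.8, 0, 0, 0, 0.005, 0, 0, 0.8, 0]}}

```text
t: 17.8
tool_pos: [0.5912, -0.157, 0.1135]
orientation: [180.0, 0.1, -7.0]
force: [-7.0, -0.4, 7.5]
grip_width: 0.0347
grip_force: 59.5
```

```bash
python3 -c "from h import *;feel(8)"
```

```text
t 18.20 W [-0.0148  1.4578  0.1144] sd 0.021 e7 -0.0962 sd 0.0001 F [-7.19 -0.46  6.88] yaw -6.98 pos [ 0.5912 -0.157   0.1136] q [  8.9   4.1  -2.7 -82.8] g 0.0344 59.48528587818146
```

Emit:
{"method": "jog_arm", "body": {"rows": [0, 0, 0.002, 0, 0, 0.3, 0, 0, 0, 0.004, 0, 0, 0.6, 0, 0, 0, 0.006, 0, 0, 0.9, 0, 0, 0, 0.006, 0, 0, 1, 0, 0, 0, 0.006, 0, 0, 1, 0, 0, 0, 0.006, 0, 0, 1, 0, 0, 0, 0.006, 0, 0, 1, 0]}}

```text
t: 18.78
tool_pos: [0.5912, -0.1569, 0.1133]
orientation: [180.0, 0.1, -13.0]
force: [-5.8, 0.1, 6.8]
grip_width: 0.034
grip_force: 59.5
```

```bash
python3 -c "from h import *;feel(8)"
```

```text
t 19.18 W [0.0182 1.4374 0.1556] sd 0.028 e7 -0.1451 sd 0.0006 F [-6.66 -0.03  7.05] yaw -12.97 pos [ 0.5912 -0.1569  0.1133] q [  7.8   5.5  -3.6 -88.1] g 0.0342 59.47986960411072
```

Emit:
{"method": "jog_arm", "body": {"rows": [0, 0, -0.006, 0, 0, -0.9, 0, 0, 0, -0.012, 0, 0, -1.8, 0, 0, 0, -0.018, 0, 0, -2.7, 0, 0, 0, -0.024, 0, 0, -3.6, 0, 0, 0, -0.03, 0, 0, -4.5, 0, 0, 0, -0.036, 0, 0, -5.4, 0, 0, 0, -0.042, 0, 0, -6.3, 0, 0, 0, -0.048, 0, 0, -7.2, 0, 0, 0, -0.054, 0, 0, -8.1, 0, 0, 0, -0.06, 0, 0, -9, 0, 0, 0, -0.066, 0, 0, -9.9, 0, 0, 0, -0.072, 0, 0, -10.8, 0, 0, 0, -0.078, 0, 0, -11.7, 0, 0, 0, -0.084, 0, 0, -12.6, 0, 0, 0, -0.09, 0, 0, -13.5, 0, 0, 0, -0.096, 0, 0, -14.4, 0, 0, 0, -0.102, 0, 0, -15.3, 0, 0, 0, -0.108, 0, 0, -16.2, 0, 0, 0, -0.114, 0, 0, -17.1, 0, 0, 0, -0.12, 0, 0, -18, 0]}}

```text
t: 20.85
tool_pos: [0.5916, -0.1574, 0.1181]
orientation: [-180.0, 0.0, 95.3]
force: [-2.5, -1.6, 2.7]
grip_width: 0.0343
grip_force: 59.3
```

Emit:
{"method": "jog_arm", "body": {"rows": [0, 0, -0.006, 0, 0, -0.9, 0, 0, 0, -0.012, 0, 0, -1.8, 0, 0, 0, -0.018, 0, 0, -2.7, 0, 0, 0, -0.024, 0, 0, -3.6, 0, 0, 0, -0.03, 0, 0, -4.5, 0, 0, 0, -0.036, 0, 0, -5.4, 0, 0, 0, -0.042, 0, 0, -6.3, 0, 0, 0, -0.048, 0, 0, -7.2, 0, 0, 0, -0.054, 0, 0, -8.1, 0, 0, 0, -0.06, 0, 0, -9, 0, 0, 0, -0.066, 0, 0, -9.9, 0, 0, 0, -0.072, 0, 0, -10.8, 0, 0, 0, -0.078, 0, 0, -11.7, 0, 0, 0, -0.084, 0, 0, -12.6, 0, 0, 0, -0.091, 0, 0, -13.5, 0, 0, 0, -0.091, 0, 0, -13.7, 0, 0, 0, -0.091, 0, 0, -13.7, 0, 0, 0, -0.091, 0, 0, -13.7, 0]}}

```text
t: 22.35
tool_pos: [0.5919, -0.157, 0.1218]
orientation: [180.0, -0.0, 177.0]
force: [0.5, -0.8, -0.6]
grip_width: 0.0344
grip_force: 59.7
```

```bash
python3 -c "from h import *;feel(4)"
```

```text
t 22.55 W [-0.2777 -0.0863 -0.0006] sd 0.027 e7 0.0142 sd 0.0386 F [ 0.17 -0.44 -0.4 ] yaw 177.05 pos [ 0.5919 -0.157   0.1218] q [ 39.9 -38.   25.2  79.2] g 0.0343 59.72520053386688
```

Emit:
{"method": "jog_arm", "body": {"rows": [0, 0, 0, 0, 0, 0, 1, 0, 0, 0, 0, 0, 0, 1, 0, 0, 0, 0, 0, 0, 1, 0, 0, 0, 0, 0, 0, 1, 0, 0, 0, 0, 0, 0, 1, 0, 0, 0, 0, 0, 0, 1, 0, 0, 0, 0, 0, 0, 1, 0, 0, -0.6, 0, 0, 0, 1, 0, 0, -1.4, 0, 0, 0, 1, 0, 0, -2.2, 0, 0, 0, 1, 0, 0, -2.2, 0, 0, 0, 1]}}

```text
t: 23.47
tool_pos: [0.5943, -0.1568, 0.2157]
orientation: [-179.9, 0.4, 177.1]
force: [1.3, -0.6, 0.6]
grip_width: 0.0852
grip_force: 0.0
```

```bash
python3 - <<'E'
from h import *
s=arm.get_state(); print(s['t'],s['tool_pos'],s['orientation'],s['grip_width'])
Rt=R.from_euler('xyz',s['orientation'],degrees=True).as_matrix()
print(Rt.T@(np.array([.4985,-.015,.078])-s['tool_pos'])/.04)
t=cam('top'); print('amber',onz(t,323,217,.105),onz(t,324,230,.0))
save(t,'d0.png')
E
```

```text
23.4667 [ 0.59426745 -0.15684379  0.21571265] [-179.91202623    0.40049617  177.12643488] 0.08519048789006943
[2.59295148 3.42686468 3.41951777]
amber [0.6460794  0.03293849 0.105     ] [0.64000565 0.03350541 0.        ]
```

Emit:
{"method": "jog_arm", "body": {"rows": [0.4, 0.5, 0, 0, 0, -0.5, 1, 0.8, 1, 0, 0, 0, -1, 1, 1.2, 1.6, 0, 0, 0, -1.5, 0.8, 1.6, 2.2, 0, 0, 0, -2, 0.6, 2, 2.8, 0.5, 0, 0, -2, 0.6, 2.4, 3.2, 1.1, 0, 0, -2, 0.6, 2.53, 3.43, 1.6, 0, 0, -2, 0.6, 2.53, 3.43, 1.6, 0, 0, -2, 0.6, 2.53, 3.43, 1.6, 0, 0, -2, 0.6]}}

```text
t: 24.27
tool_pos: [0.4973, -0.0147, 0.1453]
orientation: [180.0, -0.1, -170.8]
force: [0.2, -0.1, -0.3]
grip_width: 0.0513
grip_force: 0.0
```

```bash
python3 - <<'E'
from h import *
c=cam('scene');c=cam('scene')
s=arm.get_state(); print(s['t'],s['tool_pos'],s['orientation'],s['grip_width'],s['joints'])
Rt=R.from_euler('xyz',s['orientation'],degrees=True).as_matrix()
print(Rt.T@(np.array([.4985,-.015,.078])-s['tool_pos'])/.04)
a=cv2.resize(c['image'][140:290,270:420],(600,600),interpolation=cv2.INTER_CUBIC)[:,:,::-1]
cv2.imwrite('pics/e.png',a)
E
```

```text
24.3667 [ 0.49861507 -0.0154096   0.14651144] [ 1.79996712e+02  4.19001407e-02 -1.70928440e+02] 0.05141106620248912 [ 36.83570557  23.47449197 -46.44179113 113.55567294  21.55266797
  51.77460053  78.21865683]
[0.00247889 0.01046733 1.71278517]
```

View pics/e.png

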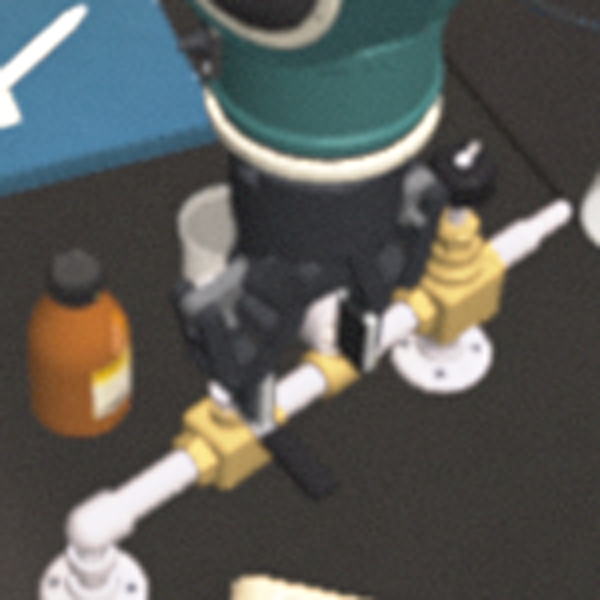

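Fingers above the sleeve, sleeve at (300,465), nothing in the way; the knob (467,175) is free. Descend and grip.

Emit:
{"method": "jog_arm", "body": {"rows": [0, 0, 0.5, 0, 0, 0, 0.6, 0, 0, 1, 0, 0, 0, 0.6, 0, 0, 1.4, 0, 0, 0, 0.6, 0, 0, 1.7, 0, 0, 0, 0.6, 0, 0, 1.7, 0, 0, 0, 0.6, 0, 0, 1.7, 0, 0, 0, 0, 0, 0, 1.7, 0, 0, 0, 0, 0, 0, 1.7, 0, 0, 0, 0, 0, 0, 1.7, 0, 0, 0, 0, 0, 0, 1.7, 0, 0, 0, 0, 0, 0, 1.7, 0, 0, 0, 0], "squeeze": 25}}

```text
t: 25.28
tool_pos: [0.4985, -0.015, 0.0788]
orientation: [-180.0, 0.1, -170.9]
force: [-1.4, -0.6, 7.9]
grip_width: 0.0156
grip_force: 28.7
```

```bash
python3 - <<'E'
from h import *
feel(2)
s=arm.get_state()
Rt=R.from_euler('xyz',s['orientation'],degrees=True).as_matrix()
p=s['tool_pos'];C=np.array([.5532,-.0058,p[2]])
print('pv in tool',Rt.T@(C-p)/.04)
for a in range(6,103,6):
    q=C+R.from_euler('z',-a,degrees=True).apply(p-C); d=Rt.T@(q-p)/.04; print(a/6,d.round(2))
E
```

```text
t 25.38 W [-0.2219  0.1536 -0.1648] sd 0.019 e7 0.1531 sd 0.0000 F [-0.71 -0.38  7.52] yaw -170.91 pos [ 0.4985 -0.015   0.0788] q [ 32.7 -42.1  28.1  72.8] g 0.0160 28.734212815761566
pv in tool [-1.38745603  0.01201316  0.00197453]
1.0 [-0.01  0.15 -0.  ]
2.0 [-0.03  0.29 -0.  ]
3.0 [-0.06  0.43 -0.  ]
4.0 [-0.12  0.57 -0.  ]
5.0 [-0.18  0.7  -0.  ]
6.0 [-0.26  0.82 -0.  ]
7.0 [-0.35  0.93 -0.  ]
8.0 [-0.45  1.04 -0.  ]
9.0 [-0.56  1.13  0.  ]
10.0 [-0.68  1.21  0.  ]
11.0 [-0.81  1.27  0.  ]
12.0 [-0.95  1.33  0.  ]
13.0 [-1.09  1.37  0.  ]
14.0 [-1.23  1.39  0.  ]
15.0 [-1.38  1.4   0.  ]
16.0 [-1.52  1.39  0.  ]
17.0 [-1.66  1.37  0.  ]
```

Emit:
{"method": "jog_arm", "body": {"rows": [-0.01, 0.15, 0, 0, 0, 1, 0, -0.03, 0.29, 0, 0, 0, 2, 0, -0.06, 0.43, 0, 0, 0, 3, 0, -0.12, 0.57, 0, 0, 0, 4, 0, -0.18, 0.7, 0, 0, 0, 5, 0, -0.26, 0.82, 0, 0, 0, 6, 0, -0.35, 0.93, 0, 0, 0, 7, 0, -0.45, 1.04, 0, 0, 0, 8, 0, -0.56, 1.13, 0, 0, 0, 9, 0, -0.68, 1.21, 0, 0, 0, 10, 0, -0.81, 1.27, 0, 0, 0, 11, 0, -0.95, 1.33, 0, 0, 0, 12, 0, -1.09, 1.37, 0, 0, 0, 13, 0, -1.09, 1.37, 0, 0, 0, 13, 0, -1.09, 1.37, 0, 0, 0, 13, 0]}}

```text
t: 26.63
tool_pos: [0.5339, 0.0463, 0.079]
orientation: [179.8, 0.1, 111.1]
force: [6.5, -2.0, 1.6]
grip_width: 0.0162
grip_force: 28.0
```

```bash
python3 - <<'E'
from h import *
feel(3)
s=arm.get_state()
Rt=R.from_euler('xyz',s['orientation'],degrees=True).as_matrix()
p=s['tool_pos'];C=np.array([.5532,-.0058,p[2]])
for a in (3,6,9,12,15):
    q=C+R.from_euler('z',-a,degrees=True).apply(p-C); d=Rt.T@(q-p)/.04; print(a/6,d.round(2))
E
```

```text
t 26.78 W [-0.2273 -1.373   0.2251] sd 0.012 e7 -0.3117 sd 0.0834 F [ 6.88 -0.97  1.26] yaw 111.12 pos [0.5338 0.0462 0.079 ] q [ 10.9 -23.6  16.1  -0.9] g 0.0158 27.863413989543915
0.5 [-0.    0.07  0.  ]
1.0 [-0.01  0.15  0.  ]
1.5 [-0.02  0.22  0.  ]
2.0 [-0.03  0.29  0.  ]
2.5 [-0.05  0.36  0.  ]
```

Emit:
{"method": "jog_arm", "body": {"rows": [0, 0.07, 0, 0, 0, 0.5, 0, -0.01, 0.15, 0, 0, 0, 1, 0, -0.02, 0.22, 0, 0, 0, 1.5, 0, -0.02, 0.22, 0, 0, 0, 1.5, 0, -0.02, 0.22, 0, 0, 0, 1.5, 0, -0.02, 0.22, 0, 0, 0, 1.5, 0]}}

```text
t: 27.28
tool_pos: [0.5411, 0.0484, 0.0788]
orientation: [179.9, 0.0, 102.1]
force: [-1.8, -3.4, 6.8]
grip_width: 0.0154
grip_force: 30.8
```

```bash
python3 -c "from h import *;feel(3)"
```

```text
t 27.43 W [-0.5074  0.3295  0.5754] sd 0.043 e7 -0.5817 sd 0.0028 F [-1.51 -1.96  6.97] yaw 102.14 pos [0.5411 0.0484 0.0789] q [  8.8 -21.4  14.7  -8.8] g 0.0160 30.8331361413002
```

Emit:
{"method": "jog_arm", "body": {"rows": [0, 0.03, 0, 0, 0, 0.1, 0, 0, 0.08, 0, 0, 0, 0.1, 0, 0, 0.08, 0, 0, 0, 0.1, 0, 0, 0.08, 0, 0, 0, 0.1, 0]}}

```text
t: 27.77
tool_pos: [0.5416, 0.0484, 0.0784]
orientation: [-179.7, 0.1, 101.5]
force: [-20.9, -7.0, 22.9]
grip_width: 0.016
grip_force: 34.0
```

```bash
python3 -c "from h import *;feel(3)"
```

```text
t 27.92 W [-1.3769  4.5035  0.5349] sd 0.038 e7 -0.5308 sd 0.0004 F [-20.59  -5.82  22.86] yaw 101.53 pos [0.5417 0.0484 0.0784] q [  8.6 -21.2  14.7  -9.3] g 0.0157 34.0039524435997
```

At the stop. Release and lift.

Emit:
{"method": "jog_arm", "body": {"rows": [0, 0, 0, 0, 0, 0, 0.5, 0, 0, 0, 0, 0, 0, 0.5, 0, 0, 0, 0, 0, 0, 0.5, 0, 0, 0, 0, 0, 0, 0.5, 0, -0.04, 0, 0, 0, 0, 0.5, 0, -0.04, -0.5, 0, 0, 0, 0.5, 0, -0.04, -1.2, 0, 0, 0, 0.5, 0, -0.04, -2, 0, 0, 0, 0.5, 0, -0.04, -2.8, 0, 0, 0, 0.5, 0, -0.04, -3.6, 0, 0, 0, 0.5, -0.8, -0.04, -4, 0, 0, 0, 0.5, -1.6, -0.04, -4, 0, 0, 0, 0.5, -1.6, -0.04, -4, 0, 0, 0, 0.5]}}

```text
t: 29.0
tool_pos: [0.5561, -0.0199, 0.2388]
orientation: [179.9, 0.2, 101.2]
force: [0.4, -2.1, -0.7]
grip_width: 0.0424
grip_force: 0.0
```

```bash
python3 - <<'E'
from h import *
c=cam('scene');c=cam('scene')
feel(1)
a=cv2.resize(c['image'][140:320,250:430],(600,600),interpolation=cv2.INTER_CUBIC)[:,:,::-1]
cv2.imwrite('pics/f.png',a)
E
```

```text
t 29.15 W [-0.0218 -0.0205 -0.0008] sd 0.0 e7 0.1503 sd 0.0000 F [-0.25  0.65 -0.56] yaw 101.49 pos [ 0.5547 -0.0136  0.2376] q [ 16.9 -22.7   7.7   3.1] g 0.0429 0.0
```

View pics/f.png

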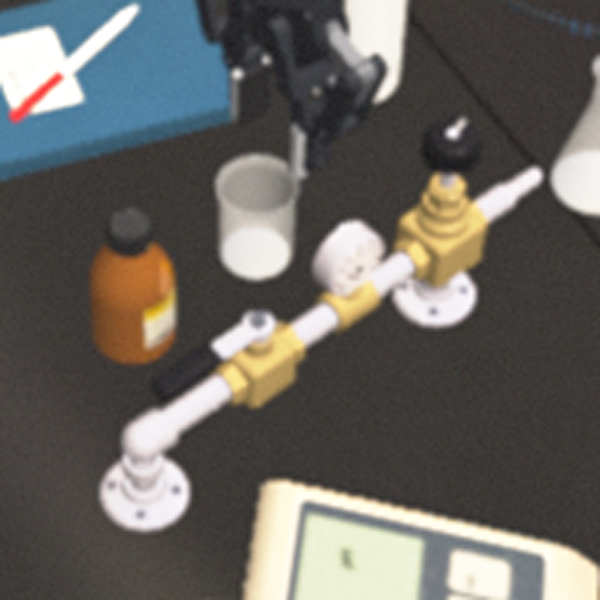

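The lever lies in line with the pipe (sleeve at (185,375), pivot at (260,322)). The knob (450,145) is free, and the bottle and beaker stand as before.

```bash
python3 -c "from rig import arm; print(arm.close_job())"
```

```text
the job is handed in; nothing more can be done
None
```

I closed the metering valve until the needle bore on its seat (about 79 N, inferred from the rise in turning torque), then turned the gripper back 190°, allowing for twist in the grip. After that I swung the shut-off lever to its stop, in line with the pipe, and handed the job in at about 29 s with the arm clear of everything and no result reported.

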